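# Seat the burr carrier in the coffee grinder

## Robot

A 6-joint arm with a two-finger parallel gripper is mounted at the origin on a cart in front of the work surface, level with it; the furniture and walls round the work are solid. World frame = base frame: x ahead of the robot, y to its left, z up, the work surface at z = 0. Lengths are in m, angles in rad, forces in N, time in s.
With the tool pointing down it reaches from about 0.25 to 0.775 m from the base axis. Payload 4 kg.
Tool frame: the origin (TCP) lies between the finger pads; the fingertips stand 14 mm ahead of it and the grasp point (between the pads) lies 5 mm behind it; z points along the fingers, y is the line along which they close (so a half turn about z gives the same grasp; the last joint's range is limited). The gripper opens to 85 mm and grips with 20 to 120 N. Pads are 22 mm wide; open, the fingers measure 114 mm over their backs; the gripper's body (76 mm by 85 mm) begins 54 mm behind the grasp point. The pads swing forward as they close: fully open they stand 13 mm farther back than shut.
Start: joints at [1.118, 0.087, 1.371, -0, 1.684, -0.103], TCP at [0.188, 0.517, 0.245] pointing down, gripper open.
Joint ranges: [-3.1, 3.1], [-0.76, 2.03], [0.27, 2.55], [-1.08, 4.22], [0.17, 2.65], [-2.57, 2.57]. Speed limits (rad/s): [2.79, 2.79, 3.14, 3.14, 3.14, 3.14].

## Interface

Orientations are given as a unit quaternion [w, x, y, z].
In Python, from bench import manip, optics, models gives the robot as it stands. The module is installed in compiled form; this text tells all that it offers.
- The arm moves only by the tool move_arm, never from a script. Its argument "deltas" is a list of rows, each an object with "slide": the shift along the tool's x, y, z in cm, a list of three; "angular": the turn, a rotation vector about the tool's x, y, z in degrees, a list of three. A call has 1 to 20 rows; each row is the pose to reach, as a shift and turn from the pose commanded when the call began, along the tool's axes at that moment; what a row does not reach only later rows make up. A row lasts 1/10 s, in which the tool goes at most 50 mm and 8.59 degrees, less where a joint would pass 70% of its speed; a pose out of reach is approached as far as the arm can. A call with a gripper value outside its range is refused whole. "grip" is the finger opening in cm, from 0 to 8.54, set as the call begins (left out, the last holds). The fingers move at their own pace and stop on an object; "grip_force" is the grip in N (left out, the last holds). Time passes only in rows, so rows that repeat a pose let the fingers close. It gives the time, the measured TCP pose, the force, the opening and the grip force at its end, in the units of the state.
- manip.observe(): the state, without advancing time (a new reading comes with each control period).
- optics.capture(name): name is "scene" or "top" or "wrist"; returns the picture (420x560x3 uint8, red, green, blue); there is no depth.
- optics.calibration(name): a dict with "fx", "fy", "cx", "cy" (pixels), "extrinsics" (4x4, takes a point from world to camera coordinates). Camera axes: x right, y down, z forward; pixel columns grow to the right and rows downward; lengths in m; the calibration is good to about 2 mm. A picture is of the moment at which its call begins: read the wrist's pose just before it. calibration takes no time and is no camera call; for the wrist camera it gives the pose at the moment of the call.
- manip.finish_job(): hands the job in; it is judged then, once.
Trained networks look in the newest picture that a camera, given by its name, has taken for a name from the list of things; names that differ only in an ending like _2 or _b are one class to them, and where a whole thing is asked for, a point or a joint stands for the part that bears it (a point fixed in the world has none). Each returns a list of dicts, best first, with "confidence" (0 to 1); they miss things now and then, are a little off and sometimes report something else, mostly with a low value. They report only what shows in the picture. A call takes as long as a camera call. They do not tell look-alikes from the thing itself.
- models.look_for(label, camera): "extent" ([left, top, right, bottom] in pixels, round what is visible of it).
- models.trace(label, camera): "mask" (420x560 bool, what is visible of it) and "extent" ([left, top, right, bottom] in pixels, round what is visible of it).
The state is a dict: "time_s": time; "joints": joint angles; "joint_vel": joint speeds; "joint_torque": joint torques, N m; "position": TCP position; "ee_rot": TCP orientation; "force": force on the tool from outside, world axes, zero at the start; "torque": the same for the moment, N m; "finger_gap": opening from 0.0 (shut) to 1.0 (fully open); "gripper_force": force on a finger pad.
Only numpy, scipy, OpenCV 4.12 (cv2) and the standard library are available. Lean on these libraries where they do the work, as an engineer would, in place of code of your own. Each camera call takes 0.05 s, during which the arm holds its last target. There are 200 camera calls.

## Task

The grinder's upper burr carrier lies loosely in the collar with its notch turned away from the locating pin. Turn it with a fingertip against the bar on its top until the notch stands over the pin (an arrow on the rim marks it), then press it down on the middle of the bar until it snaps home, level and flush with the collar. Do not lift the carrier, and leave the hopper and the other things where they stand.

Things in the scene. Friction and masses are not known exactly. Their poses are not given: they have to be found in the camera images.
- grinder: coffee burr grinder, its bean hopper taken off, fixed to the worktop: a dark round tower, 122 mm diameter, 135 mm high to the rim of the open collar on its top; a grounds bin sticks out to 95 mm from the axis on the -x side. Origin on the tower's axis at the worktop, z up, +x towards the locating pin
- seat (a point): point on the grinder's axis at the height of the flat ledge inside the collar, 125 mm above the worktop; axes as the grinder's. The carrier's origin lies here when it is home. The collar has 114 mm outside diameter, 92 mm bore and its rim 10 mm above the ledge; a throat of 58 mm bore goes down through the ledge
- catch (a point): nose of one of four sprung catches, 22 mm wide, that stick into the collar's bore at 45, 135, 225 and 315 degrees from the pin. They hold the carrier up with its underside 9 mm above the ledge, and let it snap past down to the ledge when about 9 to 14 N press on the middle of its bar
- pin (a point): top of the locating pin, an upright steel pin, 9 mm diameter with a domed end, standing on the ledge 40.5 mm from the grinder's axis on its +x side, its top 8.5 mm above the ledge, just under the raised carrier. A small raised steel arrow on the rim just outside points at it, so its place is seen even while the carrier covers most of it
- burr_carrier: upper burr carrier, about 160 g: smooth aluminium disc, 84 mm diameter, 10 mm thick, with a hole in the middle, a skirt below (57 mm diameter, 30 mm deep) that centres it in the throat with 1 mm play, and a straight bar across its top. Origin on its axis at the disc's underside; z up, +x through the notch. It starts level on the catches, origin 9 mm above the ledge, free to turn
- notch (a point): middle of the notch in the disc's edge, 40.5 mm from its axis on its +x side, at the height of the underside. The only notch: open outward, 14 mm wide, 8 mm deep, through the whole thickness, in line with one end of the bar. The pin's dome draws it in if it is up to about 6 degrees off; farther off the pin blocks the press and the carrier springs back up
- bar_top (a point): middle of the top of the bar, 28 mm above the disc's underside, on the axis: the place to press. When the carrier is home the bar's top is 18 mm above the collar's rim and the disc's top is level with the rim
- bar_end (a point): the bar's end nearest the notch, at half the bar's height (9 mm above the disc's top), 31 mm from the axis. The bar lies along the carrier's x from -31 to +31 mm, 9 mm wide, 18 mm high above the disc. A sideways push of about 1 N near either end, either way round, turns the carrier; it stops when the push stops, and nothing stops it at the pin
- hopper: the grinder's clear plastic bean hopper, standing upside down on the worktop behind the grinder: 136 mm diameter at the foot, 112 mm high. Origin at the centre of its underside. Not to be used
- mug: white mug, 76 mm diameter, 88 mm high, origin at the centre of its underside. Not to be used
- tea_drum: round tea drum, 75 mm diameter, 102 mm high, origin at the centre of its underside. Not to be used
- jam_portion_1: sealed jam portion, 38x46x18 mm, origin at the centre of its underside. Not to be used
- jam_portion_2: another sealed jam portion, 38x46x18 mm, origin at the centre of its underside. Not to be used
- teaspoon: teaspoon lying flat, 130 mm long, 26 mm wide, 11 mm high, origin at the centre of its underside. Not to be used
Things that resemble listed ones, but are neither listed nor needed, are in the scene too. Leave any blue look-alike of the burr_carrier alone.

How it is judged:
On the way, in this order (a step that is already met when the one before it is completed fails the run):
1. the notch stands over the pin while the carrier is still up on the catches (horizontal distance between notch and pin below 0.006 m and z of burr_carrier in the frame of seat above 0.006 m), for 0.1 s.
2. the carrier is pressed home past the catches (horizontal distance between notch and pin below 0.004 m and z of burr_carrier in the frame of seat below 0.002 m), for 0.1 s.
At the end, for the whole second after the job is handed in: The carrier rests on the ledge (origin within 2 mm of the seat's height and 3 mm of its axis), level within 1.7 degrees, its notch within 4 mm of the pin, at rest; the hopper, mug, tea drum, jam portions and teaspoon are within 20 mm of where they stood (all of step 2 and horizontal distance between burr_carrier and seat below 0.003 m and angle between burr_carrier's own z axis and vertical below 0.03 rad and linear speed of burr_carrier below 0.02 m/s and distance of each of hopper, mug, tea_drum, jam_portion_1, jam_portion_2, teaspoon from where it was at the start of the episode below 0.02 m); the robot touches nothing.
It fails at once if the carrier is lifted (its origin more than 20 mm above the ledge) (z of burr_carrier in the frame of seat above 0.02 m).
It fails at once if the hopper or another bystander is moved by more than 30 mm (distance of any of hopper, mug, tea_drum, jam_portion_1, jam_portion_2, teaspoon from where it was at the start of the episode above 0.03 m).
It also fails if it takes over 48 s, if anything falls off the work surface, if the arm or the gripper's body presses on something with over 40 N, if the wrist force passes 120 N, or if a joint passes its speed limit or range.

## Working session

There is one attempt and no reset: what is moved stays moved. The work goes in short steps, Python scripts to look and compute and a tool call to move; the robot and the scene stay as the last step left them, time stands still between calls to the robot, and variables do not carry over. Pictures are saved under pics/ and viewed, at most 10 in all, crops included, and the job is handed in when it is done.

Besides the shell and the picture viewer there is one more tool, called after "Call:" by a JSON object that holds its "method" and its "body". move_arm: Moves the arm, as the interface text tells. Its arguments: {"type":"object","properties":{"deltas":{"type":"array","items":{"type":"object","properties":{"slide":{"type":"array","items":{"type":"number"}},"angular":{"type":"array","items":{"type":"number"}}}}},"grip":{"type":"number"},"grip_force":{"type":"number"}},"required":["deltas"]}

```bash
mkdir -p pics; python3 - <<'E'
from bench import manip, optics, models
import cv2, numpy as np
s=manip.observe(); print(s['time_s'],s['position'],s['ee_rot'],s['finger_gap'])
ims=[]
for n in ['scene','top']:
    im=optics.capture(n); c=optics.calibration(n); np.savez(f'{n}.npz',im=im,K=[c['fx'],c['fy'],c['cx'],c['cy']],E=c['extrinsics'])
    cv2.imwrite(f'pics/{n}.png',im[:,:,::-1]); print(n,c)
    for l in ['burr_carrier','grinder','notch','pin']:
        print(l,[(round(d['confidence'],2),np.round(d['extent']).tolist()) for d in models.look_for(l,n)][:4])
E
```

```text
0.0 [0.18827122 0.51626236 0.24410929] [-3.08985085e-04  1.73994220e-01  9.84746013e-01 -1.09793396e-03] 0.9991669262545586
scene {'fx': 482.9383090392878, 'fy': 482.9383090392878, 'cx': 269.41923889713075, 'cy': 203.54377231655886, 'extrinsics': array([[ 0.86876027, -0.49518099,  0.00716761, -0.3751486 ],
       [-0.31088954, -0.55658562, -0.77042854,  0.36968262],
       [ 0.38549096,  0.66708937, -0.63748607,  0.63448352],
       [ 0.        ,  0.        ,  0.        ,  1.        ]])}
burr_carrier [(0.88, [199.0, 196.0, 239.0, 237.0]), (0.7, [214.0, 213.0, 303.0, 324.0]), (0.6, [242.0, 206.0, 292.0, 249.0])]
grinder []
notch [(0.69, [241.0, 210.0, 290.0, 250.0]), (0.64, [198.0, 197.0, 238.0, 236.0])]
pin [(0.74, [215.0, 210.0, 298.0, 323.0]), (0.73, [139.0, 164.0, 184.0, 214.0])]
top {'fx': 391.95040749122035, 'fy': 391.95040749122035, 'cx': 283.4168533276536, 'cy': 210.98991085008228, 'extrinsics': array([[ 0.10929349, -0.9940086 , -0.00135505,  0.16534915],
       [-0.97067856, -0.10643448, -0.21553385,  0.57301446],
       [ 0.21409828,  0.02487176, -0.97649543,  0.85670406],
       [ 0.        ,  0.        ,  0.        ,  1.        ]])}
burr_carrier [(0.8, [227.0, 218.0, 266.0, 254.0]), (0.67, [310.0, 217.0, 350.0, 256.0]), (0.35, [360.0, 253.0, 375.0, 309.0])]
grinder [(0.61, [301.0, 211.0, 359.0, 288.0])]
notch [(0.69, [230.0, 219.0, 266.0, 255.0]), (0.67, [189.0, 219.0, 207.0, 238.0]), (0.66, [308.0, 219.0, 350.0, 258.0])]
pin [(0.81, [300.0, 210.0, 358.0, 284.0]), (0.64, [202.0, 196.0, 218.0, 214.0])]
```

```bash
python3 - <<'E'
import cv2, numpy as np
a=cv2.imread('pics/scene.png');b=cv2.imread('pics/top.png')
c=np.zeros((600,800,3),np.uint8)
c[:300,:400]=cv2.resize(a,(400,300),interpolation=cv2.INTER_AREA);c[:300,400:]=cv2.resize(b,(400,300),interpolation=cv2.INTER_AREA)
c[300:,:400]=cv2.resize(a[190:280,190:310],(400,300),interpolation=cv2.INTER_CUBIC)
c[300:,400:]=cv2.resize(b[200:275,290:390],(400,300),interpolation=cv2.INTER_CUBIC)
cv2.imwrite('pics/m1.png',c)
E
```

```text
(no output)
```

View pics/m1.png

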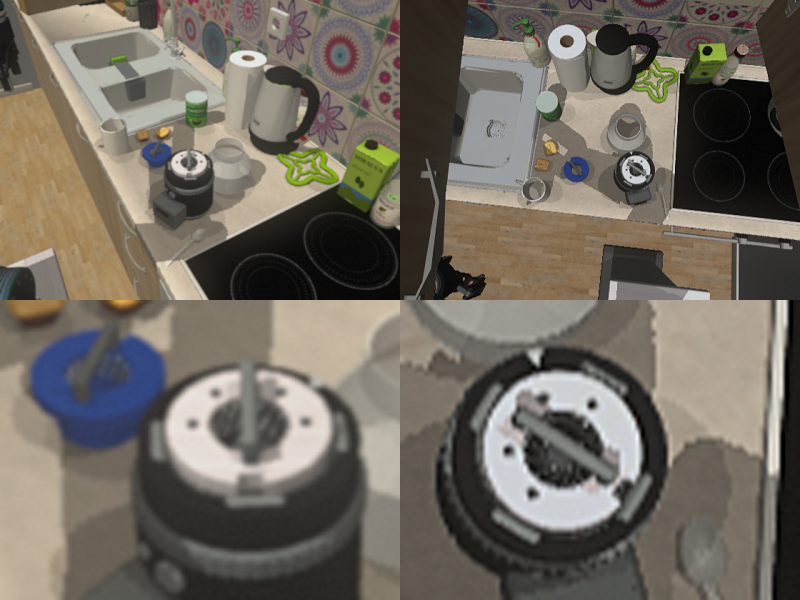

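The scene shows the dark tower with the white aluminium carrier at top px (331,237), and the blue look-alike in its own stand at top px (246,237). The one in the tower is meant. In the crop, the rim arrow is at about (324,214) and the notch at about (345,247). I'll triangulate the poses next.

```bash
cat > h.py <<'E'
import numpy as np
from scipy.spatial.transform import Rotation as R
def back(K,E,uv,z):
    uv=np.atleast_2d(np.array(uv,float)); fx,fy,cx,cy=K; E=np.array(E)
    d=np.c_[(uv[:,0]-cx)/fx,(uv[:,1]-cy)/fy,np.ones(len(uv))]@E[:3,:3]
    o=-E[:3,:3].T@E[:3,3]
    return o+d*((z-o[2])/d[:,2])[:,None]
def proj(K,E,P):
    fx,fy,cx,cy=K; p=np.atleast_2d(P)@E[:3,:3].T+E[:3,3]
    return np.c_[fx*p[:,0]/p[:,2]+cx,fy*p[:,1]/p[:,2]+cy]
def load(n):
    d=np.load(f'{n}.npz'); return d['im'],d['K'],d['E']
def pose(s):
    q=s['ee_rot']; return np.array(s['position']),R.from_quat([q[1],q[2],q[3],q[0]])
E
python3 - <<'E'
from h import *
import cv2
from bench import optics
im,K,E=load('top')
print('top: ctr',back(K,E,[331.2,237.5],.144),'arrow',back(K,E,[324,213.75],.136),'notch',back(K,E,[345,247.5],.144))
im,K,E=load('scene')
f=lambda x,y:(190+x*.3,190+(y-300)*.3)
print('scene ctr',back(K,E,f(250,428),.144))
c=optics.calibration('wrist');print(c, -c['extrinsics'][:3,:3].T@c['extrinsics'][:3,3])
E
```

```text
top: ctr [[0.48794112 0.11879938 0.144     ]] arrow [[0.5389204  0.13763492 0.136     ]] notch [[0.47007006 0.08838939 0.144     ]]
scene ctr [[0.48880635 0.11701504 0.144     ]]
{'fx': 356.3437946946882, 'fy': 356.3437946946882, 'cx': 276.9221006359389, 'cy': 207.78034764453102, 'extrinsics': array([[ 3.41936812e-01,  9.39722669e-01, -7.21915523e-04,
        -5.48897219e-01],
       [ 8.91279647e-01, -3.24066191e-01,  3.17177704e-01,
        -4.10700081e-02],
       [ 2.97825130e-01, -1.09098162e-01, -9.48365849e-01,
         3.82425516e-01],
       [ 0.00000000e+00,  0.00000000e+00,  0.00000000e+00,
         1.00000000e+00]])} [0.1103971  0.54422368 0.37530953]
```

Call:
{"method": "move_arm", "body": {"deltas": [{"slide": [-1.5,-1,0],"angular": [0,0,4]},{"slide": [-4.5,-3,0],"angular": [0,0,11]},{"slide": [-8.5,-5.5,0],"angular": [0,0,19]},{"slide": [-12.5,-8,0],"angular": [0,0,27]},{"slide": [-16.5,-10.7,0],"angular": [0,0,35]},{"slide": [-20.5,-13.3,0],"angular": [0,0,43]},{"slide": [-24.5,-15.9,0],"angular": [0,0,51]},{"slide": [-28.5,-18.5,0],"angular": [0,0,59]},{"slide": [-32.5,-21.1,0],"angular": [0,0,67]},{"slide": [-36,-23.4,0],"angular": [0,0,75]},{"slide": [-39,-25.3,0],"angular": [0,0,83]},{"slide": [-41,-26.6,0],"angular": [0,0,91]},{"slide": [-41.8,-27.1,0],"angular": [0,0,98]},{"slide": [-41.8,-27.1,0],"angular": [0,0,100.5]},{"slide": [-41.8,-27.1,0],"angular": [0,0,100.5]},{"slide": [-41.8,-27.1,0],"angular": [0,0,100.5]}]}}

```text
time_s: 2.1
position: [0.4883, 0.1189, 0.2454]
ee_rot: [-0.0, 0.868, 0.496, 0.0]
force: [-1.1, -0.2, -0.5]
finger_gap: 0.999
gripper_force: 0.0
```

```bash
cat > w.py <<'E'
import sys; from h import *
from bench import manip, optics
import cv2
n=sys.argv[1]
s=manip.observe(); c=optics.calibration('wrist'); im=optics.capture('wrist')
np.savez(f'{n}.npz',im=im,K=[c['fx'],c['fy'],c['cx'],c['cy']],E=c['extrinsics'])
p,r=pose(s); print(s['time_s'],p,'yaw',np.degrees(np.arctan2(*r.apply([1,0,0])[1::-1])),r.apply([0,0,1]),s['force'],s['finger_gap'])
cv2.imwrite(f'pics/{n}.png',cv2.resize(im[:,:,::-1],(800,600),interpolation=cv2.INTER_CUBIC))
E
python3 w.py w1
```

```text
2.1 [0.48825271 0.11892219 0.24535962] yaw 59.519200458709626 [ 5.84642960e-05  1.71990915e-04 -9.99999984e-01] [-1.11421309 -0.18595155 -0.53483375] 0.9993321237840397
```

View pics/w1.png

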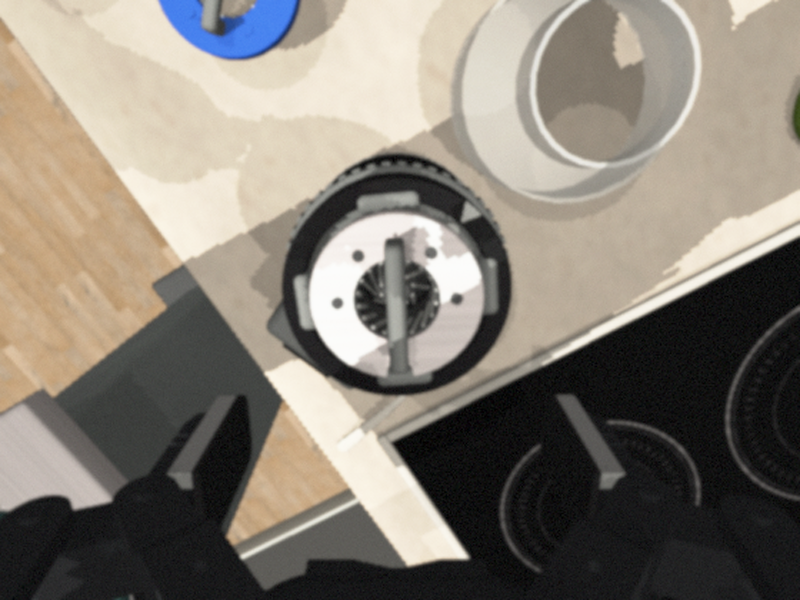

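The wrist view shows the carrier disc centred near (397,292), the bar running from (394,240) to (402,375), and the arrow at (470,210). I'll enlarge the carrier to confirm the notch.

```bash
python3 - <<'E'
from h import *
import cv2
im,K,E=load('w1')
x0,y0=190,100
c=im[y0:280,x0:370]
cv2.imwrite('pics/w1c.png',cv2.resize(c[:,:,::-1],(600,600),interpolation=cv2.INTER_CUBIC))
# grid overlay model: disc edge
P=np.array([.4883,.1185,0])
print(proj(K,E,[[.4883,.1185,.144],[.4883,.1185,.162]]))
E
```

```text
[[278.65171364 212.28143161]
 [278.77815663 221.5624162 ]]
```

View pics/w1c.png

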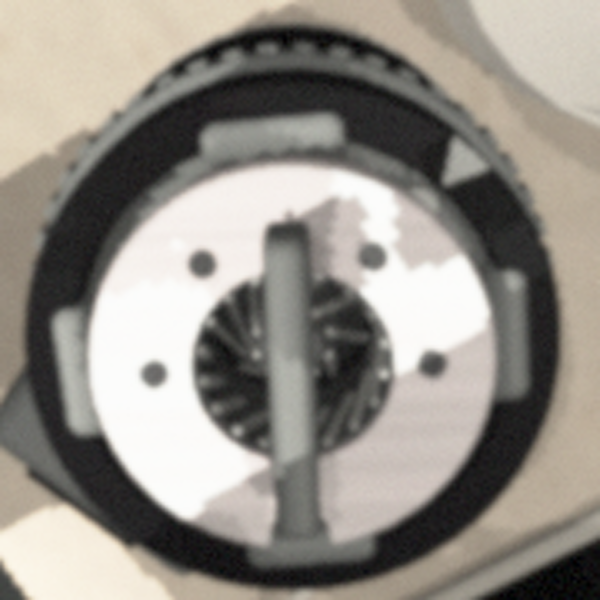

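```bash
cat > fit.py <<'E'
from h import *
import cv2
from scipy.optimize import least_squares
def fit(n,z,cx0,crop=(190,100)):
    im,K,E=load(n)
    g=cv2.cvtColor(im,cv2.COLOR_RGB2GRAY).astype(np.float32)
    g=cv2.GaussianBlur(g,(0,0),.8)
    # radial search of bright->dark edge around projected circle at z
    c=np.array(cx0,float)
    for it in range(6):
        pts=[]
        for a in np.radians(np.arange(0,360,4)):
            rr=np.arange(.036,.048,.00025)
            uv=proj(K,E,np.c_[c[0]+rr*np.cos(a),c[1]+rr*np.sin(a),0*rr+z]).astype(np.float32)
            v=cv2.remap(g,uv[:,:1].copy(),uv[:,1:].copy(),cv2.INTER_LINEAR)[:,0]
            d=np.gradient(v); i=d.argmin()
            if d[i]<-2: pts.append([c[0]+rr[i]*np.cos(a),c[1]+rr[i]*np.sin(a)])
        pts=np.array(pts)
        o=least_squares(lambda q:np.hypot(*(pts-q[:2]).T)-.042,c,loss='soft_l1',f_scale=.0005)
        c=o.x
    return c,len(pts),np.std(np.hypot(*(pts-c).T)),K,E
E
python3 - <<'E'
from fit import *
c,n,sd,K,E=fit('w1',.144,back(*load('w1')[1:],[277.9,205.6],.144)[0][:2])
print(c,n,sd)
f=lambda x,y:(190+x*.3,100+y*.3)
for nm,p,z in [('arrow',(463,167),.136),('bartop0',(288,232),.162),('bartop1',(290,458),.162),('botdark',(300,535),.144),('catchT',(272,133),.138),('catchB',(312,552),.138)]:
    w=back(K,E,f(*p),z)[0]; d=w[:2]-c; print(nm,w[:2],np.hypot(*d),np.degrees(np.arctan2(d[1],d[0])))
p,r=back(K,E,(0,0),.1),0
c2=fit('top',.144,(.488,.118)); print('top',c2[:3])
E
```

```text
[0.48822274 0.12054452] 90 0.001760599475606829
arrow [0.53840129 0.13716664] 0.052860020530665276 18.32793362789645
bartop0 [0.50415045 0.14845461] 0.03213510547685982 60.28748715086049
bartop1 [0.48174955 0.10959456] 0.012720214597494912 -120.58991011846065
botdark [0.47054264 0.08624228] 0.038590537732472466 -117.26753872678063
catchT [0.5088299  0.16273641] 0.0469554083705868 63.96840506346262
catchB [0.46923225 0.07859514] 0.04604768649910104 -114.3562628760853
top (array([0.48891235, 0.12132904]), 90, np.float64(0.0014957456068502308))
```

Call:
{"method": "move_arm", "body": {"deltas": [{"slide": [0.18,-0.07,0]},{"slide": [0.18,-0.07,0]},{"slide": [0.18,-0.07,0]},{"slide": [0.18,-0.07,0]},{"slide": [0.18,-0.07,0]},{"slide": [0.18,-0.07,1]},{"slide": [0.18,-0.07,2.5]},{"slide": [0.18,-0.07,4]},{"slide": [0.18,-0.07,5.5]},{"slide": [0.18,-0.07,6.5]},{"slide": [0.18,-0.07,7]},{"slide": [0.18,-0.07,7]}], "grip": 1.9, "grip_force": 20}}

```text
schema error: expected keys slide, angular
```

```bash
python3 w.py w2
```

```text
2.15 [0.48818993 0.11907133 0.24541266] yaw 59.52820890634705 [ 1.87316956e-04  1.74806107e-04 -9.99999967e-01] [-0.19964431 -0.01410107 -0.1460741 ] 0.9989807065183673
```

View pics/w2.png

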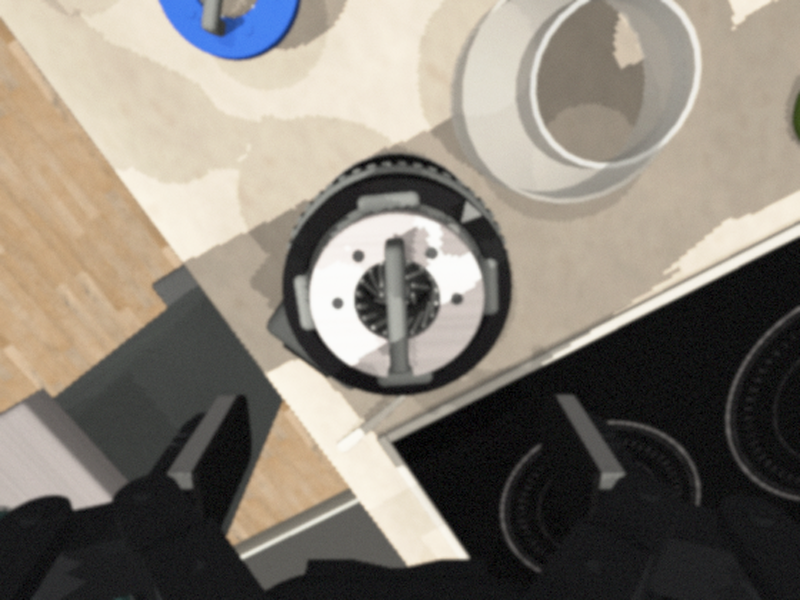

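The move was refused because its rows had no "angular" key, so the view is unchanged: carrier still at (397,292) and bar vertical in the picture. I'll repeat the move with both keys.

Call:
{"method": "move_arm", "body": {"deltas": [{"slide": [0.18,-0.07,0],"angular": [0,0,0]},{"slide": [0.18,-0.07,0],"angular": [0,0,0]},{"slide": [0.18,-0.07,0],"angular": [0,0,0]},{"slide": [0.18,-0.07,0],"angular": [0,0,0]},{"slide": [0.18,-0.07,0],"angular": [0,0,0]},{"slide": [0.18,-0.07,1],"angular": [0,0,0]},{"slide": [0.18,-0.07,2.5],"angular": [0,0,0]},{"slide": [0.18,-0.07,4],"angular": [0,0,0]},{"slide": [0.18,-0.07,5],"angular": [0,0,0]},{"slide": [0.18,-0.07,5.5],"angular": [0,0,0]},{"slide": [0.18,-0.07,5.5],"angular": [0,0,0]}], "grip": 1.9, "grip_force": 20}}

```text
time_s: 3.3
position: [0.488, 0.1207, 0.1889]
ee_rot: [-0.001, 0.868, 0.496, -0.001]
force: [0.4, -1.1, -0.7]
finger_gap: 0.224
gripper_force: 0.0
```

```bash
python3 w.py w3
```

```text
3.3 [0.48800342 0.12067727 0.1888633 ] yaw 59.455034403123804 [-2.48912402e-03 -2.37622232e-04 -9.99996874e-01] [ 0.40351709 -1.05121657 -0.67535798] 0.2240862416448138
```

View pics/w3.png

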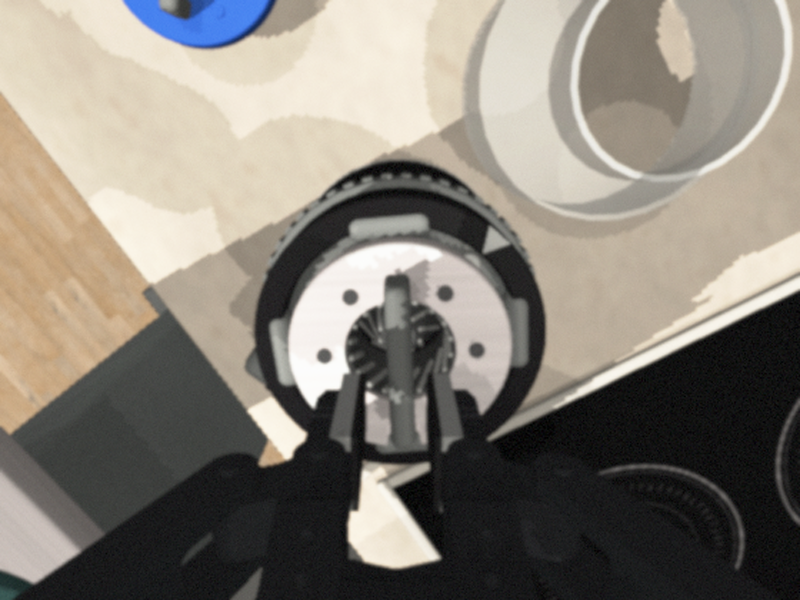

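The fingers at (350,400) and (442,400) straddle the bar at (398,400) evenly. I'll go down next.

Call:
{"method": "move_arm", "body": {"deltas": [{"slide": [0,0,0.8],"angular": [0,0,0]},{"slide": [0,0,1.6],"angular": [0,0,0]},{"slide": [0,0,2.2],"angular": [0,0,0]},{"slide": [0,0,2.5],"angular": [0,0,0]},{"slide": [0,0,2.5],"angular": [0,0,0]}]}}

```text
time_s: 3.85
position: [0.4882, 0.1207, 0.1645]
ee_rot: [-0.0, 0.868, 0.496, -0.001]
force: [1.1, -0.7, -0.6]
finger_gap: 0.223
gripper_force: 0.0
```

Call:
{"method": "move_arm", "body": {"deltas": [{"slide": [0,0,0],"angular": [0,0,0]},{"slide": [0,0,0],"angular": [0,0,0]},{"slide": [0,0,0],"angular": [0,0,0]}], "grip": 1.3}}

```text
time_s: 4.15
position: [0.4888, 0.1208, 0.1657]
ee_rot: [0.0, 0.868, 0.496, 0.0]
force: [-0.5, -0.3, -0.3]
finger_gap: 0.154
gripper_force: 0.0
```

Call:
{"method": "move_arm", "body": {"deltas": [{"slide": [0,0,0],"angular": [0,0,-4]},{"slide": [0,0,0],"angular": [0,0,-10]},{"slide": [0,0,0],"angular": [0,0,-17]},{"slide": [0,0,0],"angular": [0,0,-25]},{"slide": [0,0,0],"angular": [0,0,-33]},{"slide": [0,0,0],"angular": [0,0,-41]},{"slide": [0,0,0],"angular": [0,0,-49]},{"slide": [0,0,0],"angular": [0,0,-57]},{"slide": [0,0,0],"angular": [0,0,-65]},{"slide": [0,0,0],"angular": [0,0,-73]},{"slide": [0,0,0],"angular": [0,0,-81]},{"slide": [0,0,0],"angular": [0,0,-89]},{"slide": [0,0,0],"angular": [0,0,-97]},{"slide": [0,0,0],"angular": [0,0,-105]},{"slide": [0,0,0],"angular": [0,0,-113]},{"slide": [0,0,0],"angular": [0,0,-120]},{"slide": [0,0,0],"angular": [0,0,-127]},{"slide": [0,0,0],"angular": [0,0,-132]},{"slide": [0,0,0],"angular": [0,0,-135]},{"slide": [0,0,0],"angular": [0,0,-135]}]}}

```text
time_s: 6.15
position: [0.4889, 0.121, 0.1657]
ee_rot: [0.0, -0.126, 0.992, 0.0]
force: [0.0, 0.5, -0.0]
finger_gap: 0.15
gripper_force: 0.2
```

```bash
python3 w.py w4
```

```text
6.15 [0.48886336 0.1209532  0.16567678] yaw -165.54804800995242 [ 8.15380190e-04  4.97363897e-04 -9.99999544e-01] [ 0.03969512  0.46028202 -0.00907219] 0.1504261824760855
```

View pics/w4.png

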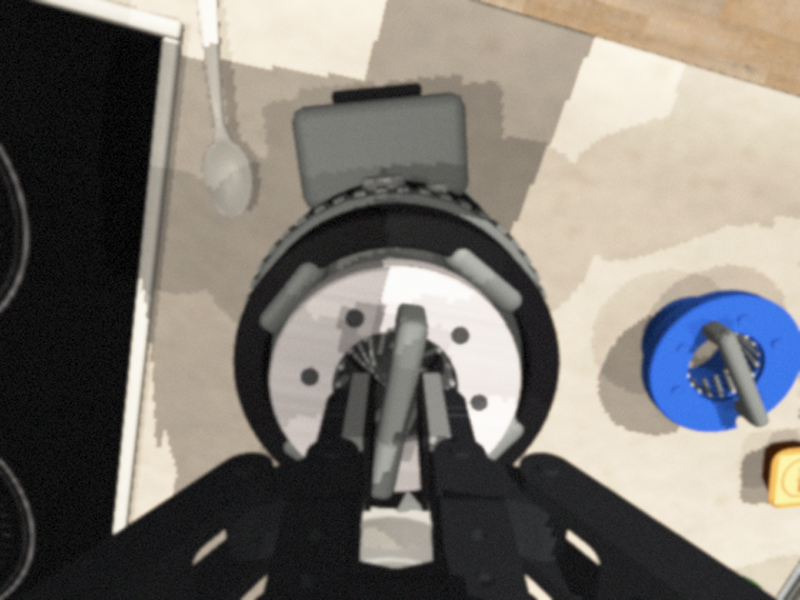

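The bar runs from about (410,315) to (385,490), a few degrees short of the line to the arrow at (410,500). I'll measure both angles.

```bash
python3 - <<'E'
from fit import *
im,K,E=load('w4')
f=lambda x,y:(x*.7,y*.7)
c=fit('w4',.144,(.4885,.1208)); print(c[:3]); c=c[0]
for nm,p,z in [('arrow',(410,500),.136),('b0',(411,312),.162),('b1',(384,492),.162),('catchL',(289,297),.138),('catchR',(487,280),.138)]:
    w=back(K,E,f(*p),z)[0]; d=w[:2]-c; print(nm,w[:2],np.hypot(*d),np.degrees(np.arctan2(d[1],d[0])))
a,b=[back(K,E,f(*p),.162)[0][:2] for p in [(411,312),(384,492)]]
print('bar ang',np.degrees(np.arctan2(*(b-a)[::-1])), 'mid',(a+b)/2,'len',np.hypot(*(b-a)))
E
```

```text
(array([0.48796623, 0.12040605]), 73, np.float64(0.0019354743463967348))
arrow [0.53790325 0.13922123] 0.05336400046854036 20.64531634636865
b0 [0.45490834 0.11653259] 0.03328405471459193 -173.31701534487502
b1 [0.51587343 0.12404654] 0.028143644096305244 7.4322459782864385
catchL [0.4682194  0.07956222] 0.04536690456521724 -115.80245622734255
catchR [0.44650065 0.14039326] 0.046031332751901334 154.26504083633452
bar ang 7.0262649207134205 mid [0.48539088 0.12028956] len 0.061426394917456106
```

Call:
{"method": "move_arm", "body": {"deltas": [{"slide": [0,0,0],"angular": [0,0,-4]},{"slide": [0,0,0],"angular": [0,0,-8]},{"slide": [0,0,0],"angular": [0,0,-11]},{"slide": [0,0,0],"angular": [0,0,-12.5]},{"slide": [0,0,0],"angular": [0,0,-12.5]}]}}

```text
time_s: 6.7
position: [0.4887, 0.1208, 0.1654]
ee_rot: [0.0, -0.233, 0.973, 0.0]
force: [-0.6, 0.4, 0.6]
finger_gap: 0.151
gripper_force: 0.4
```

Call:
{"method": "move_arm", "body": {"deltas": [{"slide": [0,0,0],"angular": [0,0,6]},{"slide": [0,0,0],"angular": [0,0,7]},{"slide": [0,0,0],"angular": [0,0,7]},{"slide": [0,0,-2],"angular": [0,0,7]},{"slide": [0,0,-5],"angular": [0,0,7]},{"slide": [0,0,-8],"angular": [0,0,7]},{"slide": [0,0,-9],"angular": [0,0,7]},{"slide": [0,0,-9],"angular": [0,0,7]}], "grip": 2.2}}

```text
time_s: 7.5
position: [0.4894, 0.1209, 0.2571]
ee_rot: [0.002, -0.174, 0.985, -0.0]
force: [-0.2, -0.0, 0.3]
finger_gap: 0.256
gripper_force: 0.0
```

```bash
python3 w.py w5; python3 - <<'E'
from bench import optics; from h import *
import cv2
n='top'; im=optics.capture(n); c=optics.calibration(n); np.savez('top2.npz',im=im,K=[c['fx'],c['fy'],c['cx'],c['cy']],E=c['extrinsics'])
w=load('w5')[0]; o=np.zeros((600,800,3),np.uint8)
o[:, :600]=cv2.resize(w[90:330,160:400],(600,600),interpolation=cv2.INTER_CUBIC)
o[:200,600:]=cv2.resize(im[200:280,290:370],(200,200),interpolation=cv2.INTER_CUBIC)
cv2.imwrite('pics/w5c.png',o[:,:,::-1])
E
```

```text
7.5 [0.4894469  0.12086638 0.25713224] yaw -160.00827421622824 [ 4.04318581e-03  5.72872097e-04 -9.99991662e-01] [-0.16573257 -0.03175792  0.29969415] 0.25618159987522665
```

View pics/w5c.png

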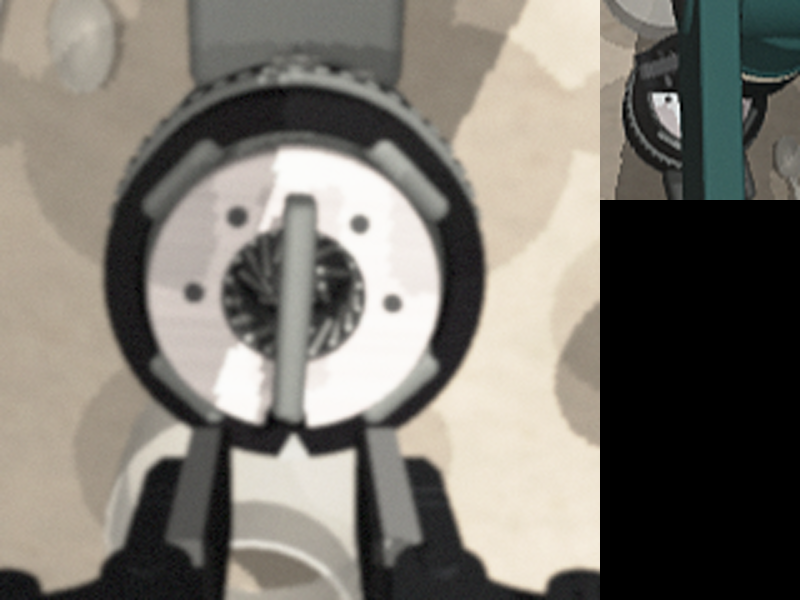

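The notch now shows as dark corners at (268,420) and (307,420) by the bar's lower end at (290,415). The arrow tip is at (293,437), just beyond it. I'll measure the residual angle.

```bash
python3 - <<'E'
from fit import *
im,K,E=load('w5')
f=lambda x,y:(160+x/2.5,90+y/2.5)
A=lambda d:np.degrees(np.arctan2(d[1],d[0]))
c=fit('w5',.144,(.4885,.1208)); print(c[:3]); c=c[0]
for nm,p,z in [('arrow',(293,443),.136),('arrowtip',(293,433),.136),('notchL',(268,423),.144),('notchR',(308,423),.144),('cTL',(182,180),.138),('cTR',(412,180),.138),('cBL',(187,388),.138),('cBR',(403,388),.138)]:
    w=back(K,E,f(*p),z)[0]; d=w[:2]-c; print(nm,w[:2].round(4),np.hypot(*d).round(4),A(d).round(1))
a,b=[back(K,E,f(*p),.162)[0][:2] for p in [(300,199),(289,418)]]
print('bar ang',A(b-a), 'mid',(a+b)/2,'len',np.hypot(*(b-a)))
E
```

```text
(array([0.48822552, 0.12063378]), 90, np.float64(0.0017451114399060822))
arrow [0.537  0.1384] 0.0519 20.0
arrowtip [0.5337 0.1371] 0.0484 20.0
notchL [0.5292 0.1275] 0.0415 9.5
notchR [0.525  0.1388] 0.0411 26.3
cTL [0.4686 0.08  ] 0.0451 -115.8
cTR [0.4463 0.1411] 0.0466 154.0
cBL [0.5294 0.1011] 0.0456 -25.4
cBR [0.5068 0.1631] 0.0463 66.4
bar ang 17.373349120737945 mid [0.48714483 0.12054006] len 0.062426376488919626
```

The notch is about 2° off the pin, inside the 6° the dome draws in. I'll shut the fingers and come down over the middle of the bar.

Call:
{"method": "move_arm", "body": {"deltas": [{"slide": [0,0,0],"angular": [0,0,0]},{"slide": [0,0,0],"angular": [0,0,0]},{"slide": [0,0,0],"angular": [0,0,0]},{"slide": [0,0,2],"angular": [0,0,0]},{"slide": [0,0,4],"angular": [0,0,0]},{"slide": [0,0,6],"angular": [0,0,0]},{"slide": [0,0,7],"angular": [0,0,0]},{"slide": [0,0,7.3],"angular": [0,0,0]},{"slide": [0,0,7.3],"angular": [0,0,0]},{"slide": [0,0,7.3],"angular": [0,0,0]}], "grip": 0}}

```text
time_s: 8.6
position: [0.4893, 0.1209, 0.1835]
ee_rot: [0.001, -0.173, 0.985, -0.0]
force: [0.5, -0.5, -0.4]
finger_gap: 0.002
gripper_force: 0.0
```

Call:
{"method": "move_arm", "body": {"deltas": [{"slide": [0.1,0,0.2],"angular": [0,0,0]},{"slide": [0.1,0,0.4],"angular": [0,0,0]},{"slide": [0.1,0,0.6],"angular": [0,0,0]},{"slide": [0.1,0,0.8],"angular": [0,0,0]},{"slide": [0.1,0,0.9],"angular": [0,0,0]},{"slide": [0.1,0,0.9],"angular": [0,0,0]}]}}

```text
time_s: 9.2
position: [0.488, 0.1205, 0.1747]
ee_rot: [0.001, -0.173, 0.985, 0.0]
force: [-0.5, -0.5, 4.6]
finger_gap: 0.006
gripper_force: 2.5
```

Contact is made at TCP z 0.175 with 4.6 N. I'll press on in small steps.

Call:
{"method": "move_arm", "body": {"deltas": [{"slide": [0,0,0.05],"angular": [0,0,0]},{"slide": [0,0,0.1],"angular": [0,0,0]},{"slide": [0,0,0.15],"angular": [0,0,0]},{"slide": [0,0,0.2],"angular": [0,0,0]},{"slide": [0,0,0.2],"angular": [0,0,0]}]}}

```text
time_s: 9.7
position: [0.4882, 0.1207, 0.1734]
ee_rot: [0.001, -0.173, 0.985, 0.0]
force: [-1.3, 0.6, 7.2]
finger_gap: -0.001
gripper_force: 3.5
```

Call:
{"method": "move_arm", "body": {"deltas": [{"slide": [0,0,0.1],"angular": [0,0,0]},{"slide": [0,0,0.2],"angular": [0,0,0]},{"slide": [0,0,0.3],"angular": [0,0,0]},{"slide": [0,0,0.4],"angular": [0,0,0]},{"slide": [0,0,0.4],"angular": [0,0,0]}]}}

```text
time_s: 10.2
position: [0.4878, 0.1204, 0.1671]
ee_rot: [0.0, -0.173, 0.985, -0.0]
force: [0.5, 0.3, 0.4]
finger_gap: -0.0
gripper_force: 0.6
```

Call:
{"method": "move_arm", "body": {"deltas": [{"slide": [0,0,0.1],"angular": [0,0,0]},{"slide": [0,0,0.2],"angular": [0,0,0]},{"slide": [0,0,0.3],"angular": [0,0,0]},{"slide": [0,0,0.35],"angular": [0,0,0]},{"slide": [0,0,0.35],"angular": [0,0,0]}]}}

```text
time_s: 10.7
position: [0.4879, 0.1204, 0.1669]
ee_rot: [0.001, -0.173, 0.985, -0.0]
force: [-4.8, -1.2, 13.7]
finger_gap: 0.003
gripper_force: 6.9
```

It stops firmly at tip height 0.153, which is the home height. I'll back off and check.

Call:
{"method": "move_arm", "body": {"deltas": [{"slide": [0,0,-0.5],"angular": [0,0,0]},{"slide": [0,0,-1.5],"angular": [0,0,0]},{"slide": [0,0,-4],"angular": [0,0,0]},{"slide": [0,0,-7],"angular": [0,0,0]},{"slide": [0,0,-9],"angular": [0,0,0]},{"slide": [0,0,-9.5],"angular": [0,0,0]},{"slide": [0,0,-9.5],"angular": [0,0,0]},{"slide": [0,0,-9.5],"angular": [0,0,0]}], "grip": 4}}

```text
time_s: 11.5
position: [0.4871, 0.1203, 0.2571]
ee_rot: [-0.001, -0.173, 0.985, 0.0]
force: [-0.8, 0.7, 0.1]
finger_gap: 0.47
gripper_force: 0.0
```

```bash
python3 w.py w6; python3 - <<'E'
from h import *
from bench import optics
import cv2
w=load('w6')[0]; sc=optics.capture('scene'); o=np.zeros((600,800,3),np.uint8)
o[:, :500]=cv2.resize(w[90:330,180:380],(500,600),interpolation=cv2.INTER_CUBIC)
o[:300,500:]=cv2.resize(sc[180:270,210:300],(300,300),interpolation=cv2.INTER_CUBIC)
o[300:525,500:]=cv2.resize(sc,(300,225),interpolation=cv2.INTER_AREA)
cv2.imwrite('pics/w6c.png',o[:,:,::-1])
E
```

```text
11.5 [0.48710452 0.12033162 0.25713527] yaw -160.04262716436205 [-2.84656010e-03 -3.31409095e-04 -9.99995894e-01] [-0.75918356  0.66948228  0.12734489] 0.4703882884491895
```

View pics/w6c.png

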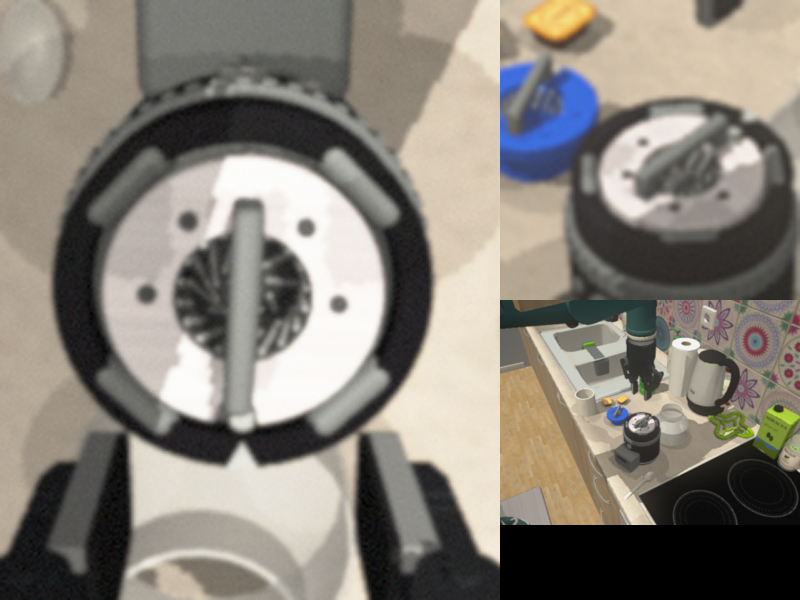

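The disc sits flush and level in the collar. The pin shows in the notch at (242,420), with the arrow at (242,450) in line, and nothing else has moved. I'll hand the job in.

```bash
python3 -c "
from bench import manip; print(manip.finish_job())"
```

```text
the job is handed in; nothing more can be done
None
```

I turned the carrier until its notch stood over the pin and pressed it home; it looks level and flush with the collar in the last pictures, the other things look undisturbed, and the job is handed in (no verdict was returned).

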